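# Wedge up the outfeed rest of the mitre saw

## Robot

A 7-joint arm with a two-finger parallel gripper is mounted at the origin on the work surface. World frame = base frame: x ahead of the robot, y to its left, z up, the work surface at z = 0. Lengths are in m, angles in rad, forces in N, time in s.
With the tool pointing down it reaches from about 0.425 to 0.875 m from the base axis. Payload 9.9 kg.
Tool frame: the origin (TCP) lies on the centre line of the jaws, within the pads' length; the fingertips stand robot.nose_length ahead of it and the grasp point (between the pads) lies 8 mm behind it (robot.nose_length is the distance from the TCP to the fingertips, in m); z points along the fingers, y is the line along which they close (so a half turn about z gives the same grasp; the last joint's range is limited). The gripper opens to 85 mm and grips with 20 to 120 N. Pads are 22 mm wide; open, the fingers measure 114 mm over their backs; the gripper's body (76 mm by 85 mm) begins 54 mm behind the grasp point. The pads swing forward as they close: fully open they stand 13 mm farther back than shut.
Start: joints at [1.154, 0.576, 0.025, 1.437, -0.015, 1.129, -0.057], TCP at [0.221, -0.638, 0.242] pointing down, gripper open.
Joint ranges: [-2.76, 2.76], [-0.34, 2.15], [-1.52, 1.57], [0.19, 2.46], [-1.09, 4.23], [0.17, 1.99], [-2.82, 2.82]. Speed limits (rad/s): [2.22, 2.22, 3.01, 3.01, 3.14, 3.14, 3.14].

## Interface

Orientations are given as a unit quaternion [x, y, z, w].
In Python, from station import robot, vision gives the robot as it stands. The module is installed in compiled form; this text tells all that it offers. Calls block until the motion is done:
- robot.move_pose(position, orientation): joint-space move of the TCP to a pose.
- robot.move_l(position, rotation=None, feed=0.15, threshold=None): straight line of the TCP; rotation=None keeps the orientation; feed is the mean speed in m/s. With threshold (N) it stops when the force on the tool has changed by that much, and returns True; else False.
- robot.set_joints(angles): joint-space move.
- robot.command_gripper(opening, f_grip=None): opening from 0.0 (shut) to 1.0 (fully open); f_grip is the grip in N (None keeps the last); returns when the fingers have stopped.
- robot.hold(seconds).
- robot.inverse_kinematics(position, orientation): joint angles nearest the present ones, or None.
- robot.state(): the state.
- vision.read_camera(name): name is "scene" or "top" or "wrist"; returns the picture (480x640x3 uint8, blue, green, red); there is no depth.
- vision.camera_info(name): a dict with "fx", "fy", "cx", "cy" (pixels), "camera_from_world" (4x4, takes a point from world to camera coordinates); the wrist camera has in their place "mount" (4x4, takes a point from camera to tool coordinates, whose origin is the TCP and whose axes are the flange's). Camera axes: x right, y up, looking along -z (the intrinsics and any distortion apply to the point x, -y, -z); pixel columns grow to the right and rows downward; lengths in m; the calibration is good to about 2 mm. A picture is of the moment at which its call begins: read the wrist's pose just before it. camera_info takes no time and is no camera call.
A pose or a line that the arm cannot do raises robot.IKError and nothing moves.
- robot.hand_in(): hands the job in; it is judged then, once.
The state is a dict: "clock": time; "joint_positions": joint angles; "qd": joint speeds; "joint_efforts": joint torques, N m; "tcp_pos": TCP position; "ee_rot": TCP orientation; "wrist_force": force on the tool from outside, world axes, zero at the start; "ft_torque": the same for the moment, N m; "grip_width": opening from 0.0 (shut) to 1.0 (fully open); "gripper_force": force on a finger pad.
Only numpy, scipy, OpenCV 4.12 (cv2) and the standard library are available. Lean on these libraries where they do the work, as an engineer would, in place of code of your own. Each camera call takes 0.05 s, during which the arm holds its last target. There are 200 camera calls.

## Task

Take the wooden wedge and slide it, thin end first, in under the round foot of the small outfeed rest in front of the robot until the rest has come all the way up to its stop, its top flush with its two posts, and push on just until it is wedged firmly there; firm, not rammed. Leave the wedge flat on the bench, straight in under the rest, and let go; lift the rest with the wedge only, not with the gripper, and leave the other things where they are.

Things in the scene. Friction and masses are not known exactly. Their poses are not given: they have to be found in the camera images.
- wedge_grip (a point): Wooden wedge with a tall heel block at its thick end. Point: centre of the heel, 25 mm above the flat underside. Heel 44 long (x), 40 wide (y), 50 mm tall: grip it across y from above. +x points to the thin end, z up. Ahead of the heel 140 mm of 40 mm wide taper, 33 mm thick at the heel down to 5 mm (1 in 5). About 0.15 kg, waxed, friction about 0.35: stays put when let go under load.
- wedge_tip (a point): Middle of the wedge's thin end, on its underside, 162 mm ahead (+x) of the heel's centre.
- frame: Fixed frame: two wooden posts 44 (x) by 25 mm (y), 52 mm clear between, tops 72 mm above this origin; steel feet outside them (202 mm overall in y), two flat steel straps across. Origin midway between the posts, 0 to 4 mm above the bench (varies). +x is the way the wedge goes in, from the robot's side; z up. No floor between the posts: the wedge slides on the bench.
- stop (a point): Underside of the steel strap on the robot's side, 47 mm above the frame's origin and 17 mm to -x of it: the rest's shoulder comes up against it.
- rest (a joint): Height of the rest above its lowest position (m): 0 down, 0.010 at its stop, against the straps. Slides up and down between the posts, about 0.3 kg, falls back if not held. Pushing the wedge takes 4 to 10 N while it lifts the rest; at the stop the push climbs within 2 to 5 mm. Firm: pushed up to about 17 N (14 to 22 will do). More than about 28 N is ramming.
- shoulder (a point): Top of the rest's shoulder block, which comes up under the straps: 37 mm above the frame's origin when down, 47 mm at the stop. Under the rest, midway between the posts, a round steel foot (12 mm bar along y, 48 mm long) is screwed out by an amount that varies and is not measured: its underside is 8 to 12 mm above the frame's origin when down, 18 to 22 mm at the stop.
- rest_top (a point): Middle of the rest's flat top pad (40 by 48 mm), 50 mm above its foot's underside; flush with the post tops when at the stop.
- batten: Straight wooden batten, 150 x 40 x 33 mm, no taper and no heel; origin centre of its underside, long side x. Leave alone. It and the wedge may lie on either side.
- tape_roll: Cardboard-coloured tape roll, 100 mm across, 25 mm tall. Leave alone.
- screw_jar: Glass jar with steel lid, 64 mm across, 80 mm tall. Leave alone.
- screwdriver: Screwdriver lying on the bench. Leave alone.
- offcut: Small wood offcut, 70 x 45 x 30 mm. Leave alone.
Not all that is in view belongs to the job. Leave any blue or orange look-alike of the part that bears wedge_grip alone.

How it is judged:
On the way:
1. The thin end of the wedge is in under the rest's foot, between the posts, with the rest still down (x of wedge_tip in the frame of frame above 0.004 m and y of wedge_tip in the frame of frame between -0.02 and 0.02 m and value of joint rest below 0.002 m), for 0.1 s.
At the end, for the whole second after the job is handed in: The rest is within 1.5 mm of its stop and the wedge presses on it with over 7 N (its weight is 2 to 4 N); the wedge lies flat (0.06 rad), in line with the frame (0.15 rad), thin end at least 50 mm past the foot, let go and at rest (value of joint rest above 0.0085 m and contact force between wedge and rest above 7 N and angle between wedge_grip's own z axis and vertical below 0.06 rad and height (world z) of wedge_grip below 0.03 m and angle between the x axis of wedge_grip and the x axis of frame, either way round below 0.15 rad and x of wedge_tip in the frame of frame above 0.05 m and linear speed of wedge below 0.01 m/s); the robot touches nothing.
It fails at once if The wedge is rammed: it presses on the rest with more than 20 N (contact force between wedge and rest above 20 N).
It fails at once if The gripper or arm bears on the rest (more than 2 N) (contact force between any of the fingers, the arm and rest above 2 N).
It fails at once if Another thing on the bench is moved by more than 20 mm (distance of any of batten, tape_roll, screw_jar, screwdriver, offcut from where it was at the start of the episode above 0.02 m).
It also fails if it takes over 64 s, if anything falls off the work surface, if the arm or the gripper's body presses on something with over 40 N, if the wrist force passes 120 N, or if a joint passes its speed limit or range.

## Working session

There is one attempt and no reset: what is moved stays moved. The work goes in short steps, each a Python script; the robot and the scene stay as the last script left them, time stands still between calls to the robot, and variables do not carry over. Pictures are saved under pics/ and viewed, at most 10 in all, crops included, and the job is handed in when it is done.

```bash
mkdir -p pics && cat > h.py <<'E'
import numpy as np, cv2
from station import robot, vision
def info(n): return vision.camera_info(n)
def cam_T(n, st=None):
    i=info(n)
    return np.linalg.inv(np.array(i["camera_from_world"]))  # world from cam
def ray(n,u,v,T=None):
    i=info(n); T=cam_T(n) if T is None else T
    d=np.array([(u-i["cx"])/i["fx"],-(v-i["cy"])/i["fy"],-1.0])
    return T[:3,3],T[:3,:3]@d
def onz(n,u,v,z,T=None):
    o,d=ray(n,u,v,T); return o+d*(z-o[2])/d[2]
def proj(n,p,T=None):
    i=info(n); T=cam_T(n) if T is None else T
    c=np.linalg.inv(T)@np.r_[p,1]
    return np.array([i["cx"]+i["fx"]*c[0]/-c[2], i["cy"]-i["fy"]*c[1]/-c[2]])
E
python3 - <<'E'
from h import *
for n in ("top","scene"):
    cv2.imwrite(f"pics/{n}0.png",vision.read_camera(n)); print(n,info(n))
print(info("wrist")); print(robot.state()); print(robot.nose_length)
E
```

```text
top {'fx': 548.5413958719465, 'fy': 548.5413958719465, 'cx': 316.73536077681746, 'cy': 238.55068109180368, 'camera_from_world': array([[ 0.00674229, -0.99985884, -0.0153899 ,  0.13678139],
       [ 0.99055619,  0.00457036,  0.1370312 , -0.54779113],
       [-0.13694152, -0.01616847,  0.99044717, -1.43496199],
       [ 0.        ,  0.        ,  0.        ,  1.        ]])}
scene {'fx': 590.9116263075016, 'fy': 590.9116263075016, 'cx': 314.5127558980972, 'cy': 248.62689566665125, 'camera_from_world': array([[ 0.61969065,  0.78481428,  0.00707428, -0.44455126],
       [-0.66717991,  0.52201647,  0.53138477,  0.29395274],
       [ 0.41334547, -0.33401399,  0.84710104, -1.76102081],
       [ 0.        ,  0.        ,  0.        ,  1.        ]])}
{'fx': 382.050974258215, 'fy': 382.050974258215, 'cx': 312.4512479615599, 'cy': 237.5761128493878, 'mount': array([[-1.14570513e-03,  9.65661947e-01,  2.59799327e-01,
         6.54613609e-02],
       [ 9.99999305e-01,  1.03366812e-03,  5.67862769e-04,
         3.68296983e-04],
       [ 2.79817185e-04,  2.59799797e-01, -9.65662460e-01,
        -1.31958462e-01],
       [ 0.00000000e+00,  0.00000000e+00,  0.00000000e+00,
         1.00000000e+00]])}
{'clock': 0.1, 'joint_positions': array([ 1.15419293,  0.576461  ,  0.02483879,  1.43780335, -0.01500599,
        1.12898255, -0.05650227]), 'qd': array([ 0.00193725, -0.00161069,  0.00039582, -0.00163741,  0.00020497,
       -0.00016055,  0.00154857]), 'joint_efforts': array([ 5.38392211e-03, -7.67312622e+01,  2.25800984e+00, -2.86608839e+01,
        1.59973284e-02,  8.61661480e-03,  1.17671317e-05]), 'tcp_pos': array([ 0.22041137, -0.63760454,  0.24152725]), 'ee_rot': array([ 9.86183979e-01,  1.65652104e-01, -1.53746245e-04, -7.18673457e-04]), 'wrist_force': array([-0.60547626, -0.64337022, -0.27889071]), 'ft_torque': array([-0.01673474, -0.00304697,  0.02503711]), 'gripper_force': 0.0, 'grip_width': 0.998419285771648}
0.011
```

View pics/top0.png

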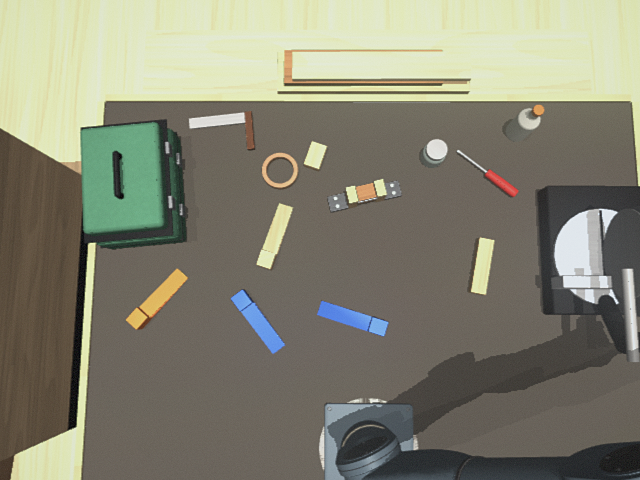

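View pics/scene0.png

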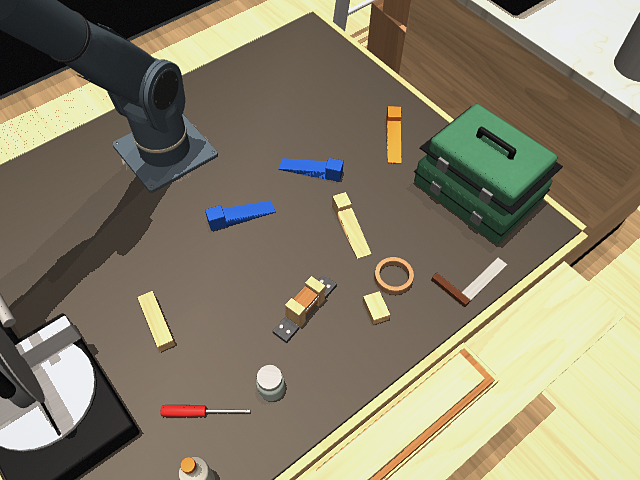

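The top view has these candidates: pale wedge with a heel at (275,237), heel at (266,258); plain pale batten at (482,266); blue look-alikes at (258,321) and (353,318); orange look-alike at (157,298). The pale one at (275,237) fits because it is bare wood, tapered and has a heel. The frame with the rest is at (365,193). I'll confirm in one crop and get coarse positions.

```bash
cat >> h.py <<'E'
def wood(im):
    h=cv2.cvtColor(im,cv2.COLOR_BGR2HSV)
    return cv2.inRange(h,(18,40,120),(35,180,255))
E
python3 - <<'E'
from h import *
t=cv2.imread("pics/top0.png"); s=cv2.imread("pics/scene0.png")
a=cv2.resize(t[165:285,240:420],None,fx=4,fy=4,interpolation=cv2.INTER_CUBIC)[:,:720]
cv2.imwrite("pics/crop0.png",a)
m=wood(t)
n,l,st,c=cv2.connectedComponentsWithStats(m[110:300,190:530])
for k in range(1,n):
    if st[k,4]>60:
        u,v=c[k]+[190,110]; cnt=cv2.findContours((l==k).astype(np.uint8),cv2.RETR_EXTERNAL,cv2.CHAIN_APPROX_NONE)[0][0]
        r=cv2.minAreaRect(cnt); print((round(u),round(v)),st[k,4],r[1:],onz("top",u,v,.02).round(3))
for p in [(266,258),(288,207)]: print(onz("top",*p,.02))
for p in [(351,193),(380,188)]: print(onz("top",*p,.074))
E
```

```text
(315, 155) 403 ((17.39252471923828, 25.298219680786133), 18.43494987487793) [0.785 0.148 0.02 ]
(380, 187) 155 ((17.062105178833008, 10.001923561096191), 78.69007110595703) [ 0.692 -0.033  0.02 ]
(352, 194) 152 ((16.73495864868164, 9.943960189819336), 75.96376037597656) [0.674 0.044 0.02 ]
(275, 236) 1078 ((17.150766372680664, 66.92826843261719), 21.124719619750977) [0.557 0.255 0.02 ]
(483, 266) 894 ((16.012157440185547, 56.14652633666992), 8.972626686096191) [ 0.478 -0.306  0.02 ]
[0.49572174 0.2774382  0.02      ]
[0.63667412 0.21968345 0.02      ]
[0.66439368 0.0493393  0.074     ]
[ 0.6781829  -0.02749331  0.074     ]
```

View pics/crop0.png

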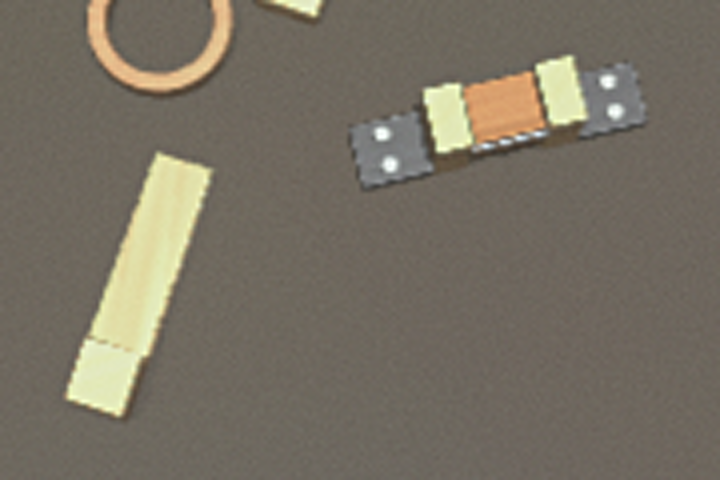

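The crop confirms it: at crop pixels (105,375) there is a bare-wood heel block, with a taper running to the thin end at (185,160). That is the wedge. The rest (brown) sits between the posts at crop (447,117) and (560,90). Next are close wrist views of both, with the arm raised and retracted first to clear the machine on the right.

```bash
cat >> h.py <<'E'
from scipy.spatial.transform import Rotation as R
def q(psi): return [np.cos(psi/2),np.sin(psi/2),0,0]
def wT(s):
    T=np.eye(4);T[:3,:3]=R.from_quat(s["ee_rot"]).as_matrix();T[:3,3]=s["tcp_pos"]
    return T@np.array(info("wrist")["mount"])
def shot(name):
    s=robot.state(); im=vision.read_camera("wrist"); cv2.imwrite(f"pics/{name}.png",im); T=wT(s); np.save(f"pics/{name}.npy",T); return im,T
E
python3 - <<'E'
from h import *
robot.move_l([.16,-.46,.42],feed=.3)
robot.move_pose([.68,.012,.25],q(.178)); robot.hold(.3); shot("wf"); print(robot.state()["clock"],robot.state()["tcp_pos"])
robot.move_pose([.59,.245,.25],q(-.39)); robot.hold(.3); shot("ww"); print(robot.state()["clock"],robot.state()["tcp_pos"])
cv2.imwrite("pics/both.png",cv2.resize(np.vstack([cv2.imread("pics/wf.png"),cv2.imread("pics/ww.png")])[:, :],(400,600)))
for n,z in (("wf",.074),("ww",.03)):
    im=cv2.imread(f"pics/{n}.png");T=np.load(f"pics/{n}.npy");m=wood(im)
    N,l,st,c=cv2.connectedComponentsWithStats(m)
    for k in range(1,N):
        if st[k,4]>300:
            cnt=cv2.findContours((l==k).astype(np.uint8),cv2.RETR_EXTERNAL,cv2.CHAIN_APPROX_NONE)[0][0]
            b=cv2.boxPoints(cv2.minAreaRect(cnt)); print(n,c[k].round(),st[k,4],onz("wrist",*c[k],z,T).round(4)); print(b.round().tolist())
E
```

```text
4.0167 [0.67998914 0.01175419 0.25009563]
5.35 [0.59040637 0.24417765 0.24989618]
wf [181.  61.] 4528 [0.7798 0.1282 0.074 ]
[[137.0, 90.0], [173.0, 9.0], [224.0, 31.0], [188.0, 112.0]]
wf [ 96. 117.] 1543 [0.7284 0.1894 0.074 ]
[[31.0, 129.0], [99.0, 51.0], [147.0, 92.0], [79.0, 171.0]]
wf [ 66. 262.] 6370 [0.6053 0.2111 0.074 ]
[[14.0, 317.0], [76.0, 188.0], [119.0, 209.0], [58.0, 338.0]]
wf [363. 229.] 1220 [ 0.678  -0.0319  0.074 ]
[[346.0, 205.0], [376.0, 204.0], [379.0, 250.0], [349.0, 252.0]]
wf [ 16. 347.] 1142 [0.5152 0.2541 0.074 ]
[[-12.0, 360.0], [2.0, 325.0], [42.0, 341.0], [28.0, 376.0]]
wf [543. 464.] 1092 [ 0.4736 -0.2576  0.074 ]
[[516.0, 479.0], [543.0, 439.0], [568.0, 456.0], [542.0, 496.0]]
ww [248.  56.] 3494 [0.7315 0.2446 0.03  ]
[[189.0, 0.0], [305.0, 0.0], [305.0, 104.0], [189.0, 104.0]]
ww [566.  12.] 1274 [ 0.6616 -0.0118  0.03  ]
[[537.0, 0.0], [605.0, 0.0], [605.0, 39.0], [537.0, 39.0]]
ww [314. 207.] 4964 [0.5901 0.2419 0.03  ]
[[288.0, 144.0], [331.0, 140.0], [342.0, 282.0], [299.0, 285.0]]
```

View pics/both.png

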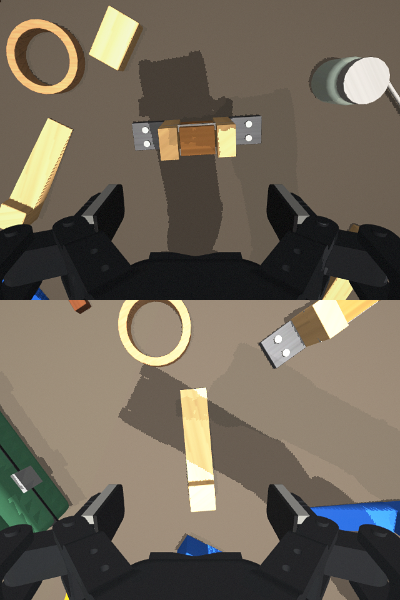

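The upper half shows the frame: brown rest at wrist px (315,224), left post shaded at (269,224), right post lit at (363,229). The lower half shows the wedge with its heel at about px (323,317) and thin end at (310,142). I'll enlarge to get the edges.

```bash
python3 - <<'E'
from h import *
a=cv2.imread("pics/wf.png")[165:275,200:430]; b=cv2.imread("pics/ww.png")[130:350,265:365]
a=cv2.resize(a,None,fx=2.3,fy=2.3,interpolation=cv2.INTER_CUBIC); b=cv2.resize(b,None,fx=2.5,fy=2.5,interpolation=cv2.INTER_CUBIC)
c=np.zeros((b.shape[0],790,3),np.uint8); c[:a.shape[0],:a.shape[1]]=a; c[:,540:540+b.shape[1]]=b
cv2.imwrite("pics/c2.png",c)
for n,p in (("wf",[(269,210),(269,240),(310,224),(363,228)]),("ww",[(312,170),(318,260),(321,310),(323,330)])):
    h=cv2.cvtColor(cv2.imread(f"pics/{n}.png"),cv2.COLOR_BGR2HSV)
    print([h[v,u].tolist() for u,v in p])
E
```

```text
[[16, 124, 222], [17, 124, 224], [14, 159, 144], [29, 76, 247]]
[[21, 109, 248], [23, 101, 252], [30, 9, 255], [30, 12, 255]]
```

View pics/c2.png

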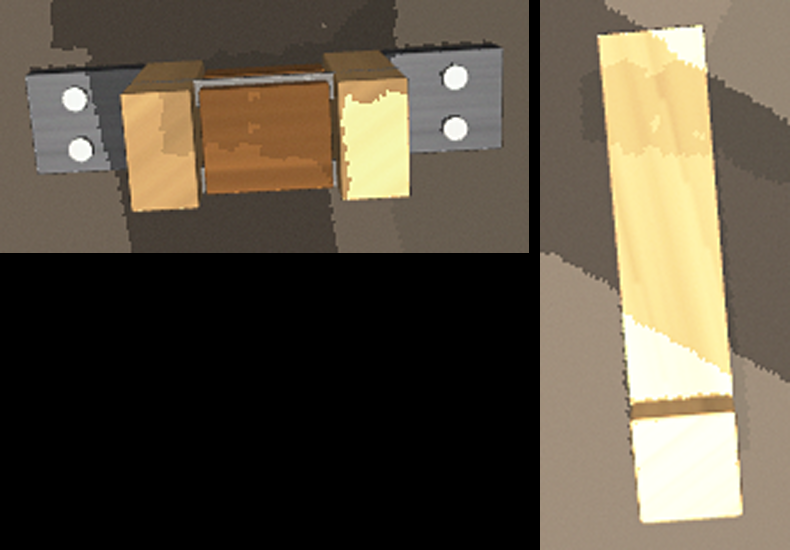

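```bash
python3 - <<'E'
from h import *
F=np.load("pics/wf.npy");W=np.load("pics/ww.npy")
f=lambda x,y,z: onz("wrist",200+x/2.3,165+y/2.3,z,F)
w=lambda x,y,z: onz("wrist",265+(x-540)/2.5,130+y/2.5,z,W)
ml=lambda P,g,z: np.array([g(*p,z) for p in P])
L=ml([(122,94),(195,90),(199,207),(131,211)],f,.074);Rr=ml([(335,81),(408,77),(410,196),(344,199)],f,.074)
ft=ml([(28,73),(38,173),(500,46),(502,150)],f,.005)
def yaw(d): return np.arctan2(-d[0],d[1])
for n,a,b in(("posts",L.mean(0),Rr.mean(0)),("feet",ft[:2].mean(0),ft[2:].mean(0))): print(n,((a+b)/2).round(4),yaw(a-b).round(4),np.linalg.norm(a-b).round(4))
H=ml([(630,419),(734,411),(742,516),(641,522)],w,.05); tp=ml([(598,35),(704,26)],w,.005).mean(0)
hc=H.mean(0); d=tp-hc; print("heel",hc.round(4),"size",np.linalg.norm(H[0]-H[1]),np.linalg.norm(H[1]-H[2]),"tip",tp.round(4),np.linalg.norm(d[:2]),np.arctan2(d[1],d[0]), "heelyaw",yaw((H[0]+H[3]-H[1]-H[2])[:2]))
E
```

```text
posts [0.6714 0.0065 0.074 ] 0.2355 0.0768
feet [0.67   0.0063 0.005 ] 0.2306 0.2048
heel [0.492  0.2728 0.05  ] size 0.03913681781410929 0.043984746813548845 tip [0.6459 0.2239 0.005 ] 0.16149241923278787 -0.30786953206288625 heelyaw -0.318109042777804
```

```bash
cat >> h.py <<'E'
FO=np.array([.6707,.0064]); FY=.233; FX=np.array([np.cos(FY),np.sin(FY)]); FYv=np.array([-np.sin(FY),np.cos(FY)])
def fp(x,y,z): return [*(FO+x*FX+y*FYv),z]
E
python3 - <<'E'
from h import *
h=[.492,.2728]; wy=-.312
robot.move_pose([*h,.13],q(wy)); robot.move_l([*h,.024],feed=.1)
robot.command_gripper(.0,f_grip=50); s=robot.state(); print(s["clock"],s["grip_width"],s["gripper_force"],s["tcp_pos"],s["wrist_force"])
robot.move_l([*h,.12],feed=.12)
robot.move_pose(fp(-.207,0,.12),q(FY)); robot.move_l(fp(-.207,0,.032),feed=.12)
s0=robot.state(); r=robot.move_l(fp(-.207,0,.020),feed=.015,threshold=3); s=robot.state()
print(r,s["clock"],s["tcp_pos"],s0["wrist_force"],s["wrist_force"],s["grip_width"])
shot("pre")
cv2.imwrite("pics/pre2.png",cv2.resize(cv2.imread("pics/pre.png"),None,fx=1.25,fy=1.25,interpolation=cv2.INTER_CUBIC))
E
```

```text
7.725 0.4593530179131369 50.785592794418335 [0.4922349  0.27296072 0.02437743] [0.20334105 0.06251866 5.14755561]
True 11.325 [ 0.46942624 -0.04155305  0.02416471] [ 0.30404572 -0.39445105 -1.59616942] [-0.63813061 -0.73353384  5.3102893 ] 0.46187610272846874
```

View pics/pre2.png

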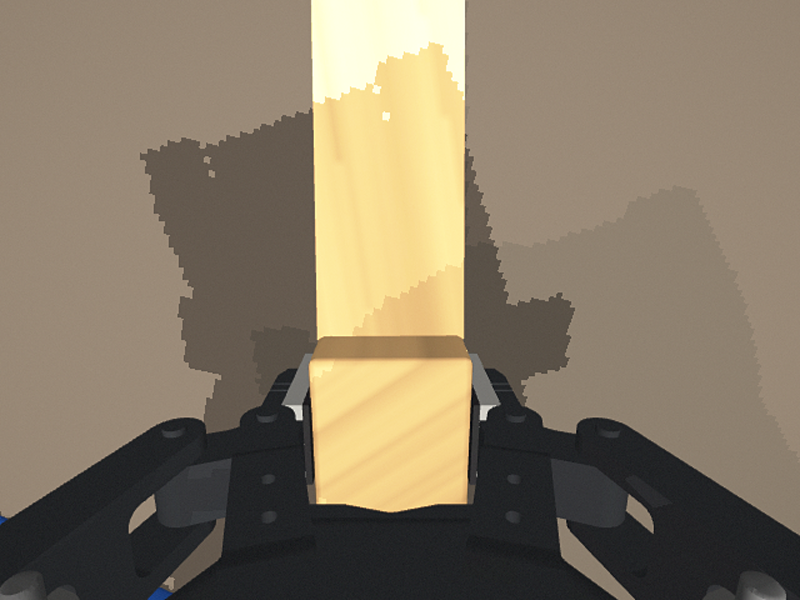

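The wedge is held square in the jaws, with its edges running straight up the image at px 312 to 466, and it touches the bench. I'll ease the down force and slide it in, logging the push.

```bash
cat >> h.py <<'E'
def F():
    a=[]
    for _ in range(4): a.append(robot.state()["wrist_force"]); robot.hold(.02)
    a=np.mean(a,0); return np.array([-a[:2]@FX,a[:2]@FYv,a[2]])
E
python3 - <<'E'
from h import *
x=-.207; z=robot.state()["tcp_pos"][2]
print(F().round(2),z)
for k in range(8):
    if F()[2]<1.5: break
    z+=.0003; robot.move_l(fp(x,0,z),feed=.02)
print("eased",F().round(2),z,robot.state()["clock"])
for x in (-.18,-.152):
    r=robot.move_l(fp(x,0,z),feed=.05,threshold=6); print(x,r,F().round(2),robot.state()["clock"])
    if r: break
robot.hold(.15)
np.save("z.npy",z)
E
```

```text
[ 0.33 -0.43  5.76] 0.024159486026378987
eased [-0.07 -0.58 -1.14] 0.02445948602637899 11.8917
-0.18 False [-0.3   0.31 -1.13] 12.65
-0.152 False [-0.    0.08 -0.67] 13.425
```

```bash
python3 - <<'E'
from h import *
z=float(np.load("z.npy")); x=-.152
while x<-.06:
    x+=.002; r=robot.move_l(fp(x,0,z),feed=.03,threshold=8); f=F(); s=robot.state()
    tx=(s["tcp_pos"][:2]-FO)@FX+.162
    print(round(x+.162,4),round(tx,4),r,f.round(1),round(s["clock"],1))
    if r or f[0]>9.5 or abs(f[1])>8 or s["clock"]>40: break
np.save("x.npy",x)
E
```

```text
0.012 0.012 False [-0.2  0.4 -1.3] 13.9
0.014 0.0141 False [-0.3 -0.3 -1.2] 14.2
0.016 0.0161 False [ 0.1 -0.1 -1.5] 14.5
0.018 0.0181 False [-0.1 -0.3 -1. ] 14.8
0.02 0.0201 False [-0.2  0.2 -1. ] 15.2
0.022 0.0221 False [ 0.1 -0.1 -1.5] 15.5
0.024 0.0241 False [-0.4 -0.3 -1.8] 15.8
0.026 0.0261 False [-0.3 -0.1 -1.1] 16.1
0.028 0.0281 False [ 0.3  0.1 -1.4] 16.4
0.03 0.0301 False [-0.2  0.2 -1.8] 16.7
0.032 0.0321 False [ 0.1  0.  -1.6] 17.1
0.034 0.0341 False [-0.2 -0.5 -1.3] 17.4
0.036 0.0361 False [-0.2  0.2 -1.4] 17.7
0.038 0.0381 False [-0.7  0.1 -1.7] 18.0
0.04 0.0401 False [-0.2  0.1 -0.7] 18.3
0.042 0.0421 False [-0.2 -0.5 -1.2] 18.6
0.044 0.0441 False [-0.1 -0.3 -1.5] 19.0
0.046 0.0461 False [-0.2 -0.3 -1.4] 19.3
0.048 0.0476 False [ 2.8 -0.5 -0.7] 19.6
0.05 0.0498 False [ 3.4 -0.5 -0.6] 19.9
0.052 0.0522 False [ 2.3 -0.3 -1.5] 20.2
0.054 0.0543 False [ 2.  -0.3 -2.2] 20.5
0.056 0.0562 False [ 2.1 -0.1 -1.6] 20.9
0.058 0.0582 False [ 2.  -0.3 -1.9] 21.2
0.06 0.0602 False [ 2.4 -0.2 -1.7] 21.5
0.062 0.0622 False [ 2.5 -0.3 -2.2] 21.8
0.064 0.0642 False [ 2.3 -0.  -2.4] 22.1
0.066 0.0662 False [ 2.  -0.8 -2.5] 22.4
0.068 0.0682 False [ 2.2 -0.2 -2.7] 22.8
0.07 0.0702 False [ 1.9 -0.2 -2.4] 23.1
0.072 0.0722 False [ 1.6 -0.6 -3. ] 23.4
0.074 0.0742 False [ 1.7 -0.1 -2.8] 23.7
0.076 0.0762 False [ 1.8 -0.1 -2.4] 24.0
0.078 0.0782 False [ 2.2 -0.1 -2.5] 24.3
0.08 0.0802 False [ 1.6 -0.4 -2.9] 24.7
0.082 0.0822 False [ 2.2 -0.7 -2.6] 25.0
0.084 0.0842 False [ 1.6 -0.1 -2.8] 25.3
0.086 0.0862 False [ 1.7 -0.2 -2.5] 25.6
0.088 0.0882 False [ 1.7  0.1 -3.1] 25.9
0.09 0.0902 False [ 1.4 -0.5 -2.5] 26.2
0.092 0.0922 False [ 1.5 -0.2 -2.7] 26.6
0.094 0.0942 False [ 1.7 -0.2 -2.9] 26.9
0.096 0.0962 False [ 1.8 -0.3 -2.6] 27.2
0.098 0.0973 False [ 5.2  0.8 -1.7] 27.5
0.1 0.0976 False [11.2  0.4  3.7] 27.8
```

The wedge met the foot at tip 0.047 and the rest came up to its stop at 0.097, so 50 mm of travel at 1 in 5 gives the 10 mm lift. Next I'll let go and do the final firming push from behind the heel with the jaws shut, so the wedge lies flat on the bench.

```bash
python3 - <<'E'
from h import *
robot.command_gripper(1.0); s=robot.state(); print("rel",F().round(2),s["clock"])
p=s["tcp_pos"]; xc=(p[:2]-FO)@FX
robot.move_l(fp(xc,0,.11),feed=.15)
robot.command_gripper(0.0,f_grip=20)
robot.move_l(fp(-.13,0,.11),feed=.15); robot.move_l(fp(-.13,0,.024),feed=.12); robot.hold(.2)
b=F(); print("base",b.round(2),robot.state()["clock"])
x=-.13
r=robot.move_l(fp(-.09,0,.024),feed=.02,threshold=2.5); s=robot.state(); x=(s["tcp_pos"][:2]-FO)@FX
print("touch",r,round(x,4),(F()-b).round(2),s["clock"])
if r:
  while 1:
    f=F()-b; s=robot.state(); tx=(s["tcp_pos"][:2]-FO)@FX
    print(round(x,4),round(tx,4),f.round(1),round(s["clock"],1))
    if f[0]>15.3 or abs(f[1])>6 or s["clock"]>48 or tx>-.085: break
    x+=.0005 if f[0]<13 else .0002
    robot.move_l(fp(x,0,.024),feed=.02)
E
```

```text
rel [ 0.08 -0.25  0.  ] 28.3417
base [ 0.22 -0.15 -0.39] 31.6333
touch True -0.098 [-0.39  0.24  0.31] 33.0833
-0.098 -0.0983 [0.1 0.2 0.4] 33.2
-0.0975 -0.0977 [0.4 0.4 0. ] 33.5
-0.097 -0.0977 [4.  0.3 1.5] 33.9
-0.0965 -0.0977 [6.2 1.2 3.5] 34.2
-0.096 -0.0977 [7.9 1.  4.5] 34.5
-0.0955 -0.0978 [9.5 0.9 5. ] 34.8
-0.095 -0.0978 [10.9  0.8  5.9] 35.1
-0.0945 -0.0978 [12.1  0.9  6.8] 35.4
-0.094 -0.0977 [13.4  1.2  7.4] 35.8
-0.0938 -0.0977 [14.5  1.7  8.2] 36.1
-0.0936 -0.0978 [15.   1.3  8.6] 36.4
-0.0934 -0.0977 [15.3  1.2  8.6] 36.7
```

```bash
python3 - <<'E'
from h import *
b=np.array([.22,-.15,-.39]); x=-.0934; z=.024
for k in range(40):
    f=F()-b; s=robot.state(); tx=(s["tcp_pos"][:2]-FO)@FX
    print(round(x,4),round(tx,4),round(z,4),f.round(1),round(s["clock"],1))
    if (f[0]>16.6 and f[2]<3.5) or f[0]>19 or s["clock"]>48: break
    if f[2]>3: z+=.0003
    else: x+=.0003
    robot.move_l(fp(x,0,z),feed=.02)
E
```

```text
-0.0934 -0.0977 0.024 [15.3  1.6  8.9] 36.8
-0.0934 -0.0977 0.0243 [14.1  1.5  4.9] 37.1
-0.0934 -0.0977 0.0246 [12.8  1.3  1.7] 37.4
-0.0931 -0.0978 0.0246 [14.   1.5  2.9] 37.7
-0.0928 -0.0977 0.0246 [15.   1.2  3.3] 38.0
-0.0928 -0.0977 0.0249 [14.1  1.2  0.6] 38.4
-0.0925 -0.0977 0.0249 [15.4  1.6  1.6] 38.7
-0.0922 -0.0977 0.0249 [16.3  1.1  2.1] 39.0
-0.0919 -0.0977 0.0249 [17.1  1.2  3.2] 39.3
```

Firm at 17 N. I'll back off and look.

```bash
python3 - <<'E'
from h import *
robot.move_l(fp(-.135,0,.027),feed=.05); robot.move_l(fp(-.135,0,.2),feed=.2); robot.move_pose(fp(-.03,0,.25),q(FY)); robot.hold(.2)
im,T=shot("end"); s=vision.read_camera("scene"); print(robot.state()["clock"])
a=cv2.resize(im[100:400,180:480],(400,400)); b=cv2.resize(s[230:360,240:370],(400,400),interpolation=cv2.INTER_CUBIC)
cv2.imwrite("pics/end2.png",np.hstack([a,b]))
E
```

```text
42.175
```

View pics/end2.png

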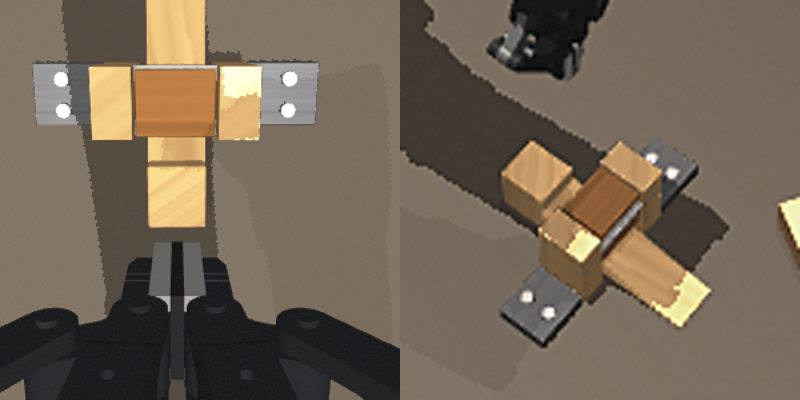

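The wedge runs straight through between the posts, with its heel at (176,195) on the robot's side and its thin end well past the frame at (690,300) on the right. The rest's top looks flush with the posts and the gripper is clear, so I'm handing in.

```bash
python3 -c "
from h import *
print(robot.hand_in())"
```

```text
the job is handed in; nothing more can be done
None
```

Job handed in at about 42 s: the wedge is straight in under the rest, pushed firm at about 17 N and let go, with the rest up at its stop and looking flush with its posts; the hand-in returned no verdict, so the judged result isn't known.

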